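# Return the watch bench kit to its outline tiles

## Task

Put the four bench tools back on the slate tiles that carry their outlines: the ochre wax tin on the large ochre circle, the black eye loupe (it stands on the tin, so take it off first) on the black ring, the cream dust blower on the cream circle and the red pliers on the red pliers outline with the jaws pointing the way they are drawn. Each must stand or lie upright and centred on its own outline, let go and at rest; do not push the clear parts box away from where it is.

Things in the scene. Friction and masses are not known exactly. Their poses are not given: they have to be found in the camera images.
- loupe_centre (a point): Black eye loupe: a hollow-looking round cone with a waist, 36 mm diameter, 27 mm high, 20 g. At the start it stands on the lid of the wax tin. The point is its centre, 13.5 mm above its underside; z is up when it is upright.
- tin_centre (a point): Wax tin: round ochre-yellow plastic pot with a lid, 56 mm diameter in its upper half (51 mm in the lower), 28 mm high, flat top, 60 g, standing on the chest top. The point is its centre, 14 mm above its underside; z is up when upright.
- blower_centre (a point): Dust blower: cream rubber bulb, solid and stiff enough to grip, bottle-shaped, 35 mm diameter at its widest (about a third of the way up), narrowing to a neck at the top, 51 mm high, 32 g, standing on the chest top. The point is its centre, 25.5 mm above its underside; z is up when upright.
- pliers_centre (a point): Small pliers with red handles lying flat on the chest top, 116 mm long, 32 mm wide, 14 mm high, 75 g; they do not open. The point is their middle, 7 mm above their underside, about 29 mm wide there and close to the centre of mass: pinch across here. x runs along the pliers towards the jaws, y across, z up.
- pliers_jaw (a point): A point in the steel jaws of the red pliers, 52 mm from their middle along x.
- loupe_tile: Fixed flat square tile, slate grey, 72 x 72 x 5 mm, lying on the chest top (z = 0), with a black ring with a white middle, 36 mm across and a thin white edge drawn in its middle. Origin: centre of its underside; its top face, on which things stand, is 5 mm above that; z up.
- tin_tile: Fixed flat square tile, slate grey, 72 x 72 x 5 mm, lying on the chest top (z = 0), with a large ochre-yellow circle, 56 mm across and a thin white edge drawn in its middle. Origin: centre of its underside; its top face, on which things stand, is 5 mm above that; z up.
- blower_tile: Fixed flat square tile, slate grey, 72 x 72 x 5 mm, lying on the chest top (z = 0), with a small cream circle, 35 mm across and a thin white edge drawn in its middle. Origin: centre of its underside; its top face, on which things stand, is 5 mm above that; z up.
- pliers_tile: Fixed flat oblong tile, slate grey, 136 x 56 x 5 mm, lying on the chest top, with a red outline of the pliers along it. Origin: centre of its underside; its top face is 5 mm above that. x runs along the tile towards the drawn jaws (the single narrow bar; the two prongs are the handles); the middle of the pliers belongs over the origin.
- parts_box: Clear plastic parts box with a few small brass parts inside, 39 x 36 x 15 mm, loose, not part of the job: leave it where it is. Origin: about the centre of its underside.
Not all that is in view belongs to the job. Leave any blue or yellow look-alike of the part that bears blower_centre alone.

How it is judged (in metres and radians):
At the end, for the whole second after the job is handed in: Loupe, tin and blower stand upright (0.12 rad) on the top of their own tiles (height within 5 mm), within 12 mm of centre; the pliers lie flat on theirs, middle within 12 mm of centre, within 0.25 rad of the outline, jaws at the drawn jaws; all released and at rest (horizontal distance between loupe_centre and loupe_tile below 0.012 m and height (world z) of loupe_centre between 0.0135 and 0.0235 m and angle between each of loupe_centre, tin_centre, blower_centre, pliers_centre's own z axis and vertical below 0.12 rad and horizontal distance between tin_centre and tin_tile below 0.012 m and height (world z) of tin_centre between 0.014 and 0.024 m and horizontal distance between blower_centre and blower_tile below 0.012 m and height (world z) of blower_centre between 0.0255 and 0.0355 m and horizontal distance between pliers_centre and pliers_tile below 0.012 m and height (world z) of pliers_centre between 0.007 and 0.017 m and angle between the x axis of pliers_centre and the x axis of pliers_tile, either way round below 0.25 rad and x of pliers_jaw in the frame of pliers_tile above 0.03 m); the robot touches nothing.
It fails at once if the clear parts box is pushed more than 25 mm from where it stood (distance of parts_box from where it was at the start of the episode above 0.025 m).
It also fails if it takes over 96 s, if anything falls off the work surface, if the arm or the gripper's body presses on something with over 40 N, if the wrist force passes 120 N, or if a joint passes its speed limit or range.

## Robot

A 7-joint arm with a two-finger parallel gripper is mounted at the origin on a cart in front of the work surface, level with it; the furniture and walls round the work are solid. World frame = base frame: x ahead of the robot, y to its left, z up, the work surface at z = 0. Lengths are in m, angles in degrees, forces in N, time in s.
With the tool pointing down it reaches from about 0.425 to 0.875 m from the base axis. Payload 8.4 kg.
Tool frame: the origin (TCP) lies where the fingers leave the gripper's body, on its centre line; the fingertips stand 73 mm ahead of it and the grasp point (between the pads) lies 54 mm ahead of it; z points along the fingers, y is the direction in which the jaws open and shut (so a half turn about z gives the same grasp; the last joint's range is limited). The gripper opens to 85 mm and grips with 20 to 120 N. Pads are 22 mm wide; open, the fingers measure 114 mm over their backs; the gripper's body (76 mm by 85 mm) begins 54 mm behind the grasp point. The pads swing forward as they close: fully open they stand 13 mm farther back than shut.
Start: joints at [64.79, 19.091, 2.286, 83.961, -0.768, 76.965, -3.352], TCP at [0.217, -0.613, 0.304] pointing down, gripper open.
Joint ranges: [-147.57, 147.57], [-21.85, 119.76], [-74.77, 79.35], [14.55, 137.4], [-85.83, 265.84], [4.83, 119.75], [-152.11, 152.11]. Speed limits (degrees/s): [127.2, 127.2, 159.86, 159.86, 180, 180, 180].

## Interface

Orientations are given as [roll, pitch, yaw] about the fixed x, y, z axes, in that order (R = Rz(yaw) Ry(pitch) Rx(roll)).
In Python, from bench import robot, optics gives the robot as it stands.
- The arm moves only by the shell command python3 -m inch 'ROWS' [FORCE]. ROWS is JSON, a list that holds one entry, the list of rows, each a list of 7 numbers: the opening, from -1 (shut) to 1 (fully open), then the shift along the tool's x, y, z normalised to -1 to 1, where 1 is 0.75 m, then the turn, a rotation vector about the tool's x, y, z normalised to -1 to 1, where 1 is pi/2 rad. In form: [[[grip, x, y, z, wx, wy, wz], ...]]. A call has 1 to 20 rows; each row shifts and turns the commanded pose from where the row before left it, along the tool's axes as they then stand; what a row does not reach is not made up. A row lasts 1/8 s, in which the tool goes at most 62.5 mm and 10.7 degrees, less where a joint would pass 70% of its speed; a pose out of reach is approached as far as the arm can. A call with a number of a shift or a turn outside -1 to 1 is refused whole. A call with a gripper value outside its range is refused whole. The fingers move at their own pace and stop on an object; FORCE is the grip in N (left out, the last holds). Time passes only in rows, so rows that do not move let the fingers close. It gives the time, the measured TCP pose, the force and the opening at its end, in the units of the state.
- robot.get_state(): the state, without advancing time (a new reading comes with each control period).
- optics.get_image(name): name is "scene" or "top" or "wrist"; returns the picture (384x512x3 uint8, blue, green, red); there is no depth.
- optics.camera_model(name): a dict with "camera_matrix" (3x3 intrinsics, pixels), "k1" (the pictures are not rectified: a ray, as slopes to the right and down, at radius r is drawn at 1 + k1 r^2 times it, then the intrinsics apply), "R" (3x3) and "t" (3): a world point X has camera coordinates R X + t; the wrist camera has in their place "mount" (4x4, takes a point from camera to tool coordinates, whose origin is the TCP and whose axes are the flange's). Camera axes: x right, y down, z forward; pixel columns grow to the right and rows downward; lengths in m; the calibration is good to about 2 mm. A picture is of the moment at which its call begins: read the wrist's pose just before it. camera_model takes no time and is no camera call.
- robot.finish_job(): hands the job in, once; it reports no verdict.
Trained networks look in the newest picture that a camera, given by its name, has taken for a name from the list of things; names that differ only in an ending like _2 or _b are one class to them, and where a whole thing is asked for, a point or a joint stands for the part that bears it (a point fixed in the world has none). Each returns a list of dicts, best first, with "conf" (0 to 1); they miss things now and then, are a little off and sometimes report something else, mostly with a low value. They report only what shows in the picture. A call takes as long as a camera call. They do not tell look-alikes from the thing itself.
- optics.masks_of(camera, name): "pixels" (384x512 bool, what is visible of it).
- optics.tip_of(camera, name): "position" ([x, y, z] in m, in world coordinates, good to about 4 mm: a listed point, or the origin of a listed thing).
The state is a dict: "time": time; "joint_positions": joint angles; "dq": joint speeds; "tau": joint torques, N m; "tcp_pos": TCP position; "eef_rot": TCP orientation; "ft_force": force on the tool from outside, world axes, zero at the start; "ft_torque": the same for the moment, N m; "grip_width": opening from 0.0 (shut) to 1.0 (fully open).
Only numpy, scipy, OpenCV 4.12 (cv2) and the standard library are available. Lean on these libraries where they do the work, as an engineer would, in place of code of your own. Each camera call takes 0.05 s, during which the arm holds its last target.

## Working session

There is one attempt and no reset: what is moved stays moved. The work goes in short steps, Python scripts to look and compute and a shell command to move; the robot and the scene stay as the last step left them, time stands still between calls to the robot, and variables do not carry over. Pictures are saved under pics/ and viewed, and the job is handed in when it is done.

```bash
ls; mkdir -p pics; python3 - <<'E'
from bench import robot, optics
import cv2
print(robot.get_state())
for n in ["scene","top","wrist"]:
    cv2.imwrite(f"pics/{n}0.png",optics.get_image(n)); print(n,optics.camera_model(n))
E
```

```text
pics
{'time': 0.0, 'joint_positions': array([64.79056968, 19.13116718,  2.28467162, 84.0107157 , -0.76913582,
       76.96603197, -3.3524409 ]), 'dq': array([-0.04697191,  0.05344083,  0.0300413 , -0.07693622, -0.01455215,
       -0.01690192, -0.01221359]), 'tau': array([ 7.35794620e-04, -6.58563781e+01,  1.36611320e+00, -4.05555975e+01,
        1.69070094e-02,  1.26169960e-02,  8.18915146e-05]), 'tcp_pos': array([ 0.21712174, -0.61230438,  0.30303079]), 'eef_rot': array([-1.79907461e+02,  4.96506784e-03,  1.95236961e+01]), 'ft_force': array([-0.1270277 , -0.01062274, -0.33185696]), 'ft_torque': array([-0.0245203 ,  0.02262347,  0.0136253 ]), 'grip_width': 1.0014549855307022}
scene {'camera_matrix': array([[485.52757592,   0.        , 260.72505774],
       [  0.        , 485.52757592, 188.99322096],
       [  0.        ,   0.        ,   1.        ]]), 'k1': -0.010336087289993823, 'R': array([[-0.41878324, -0.90808445,  0.00179681],
       [-0.78092375,  0.35912904, -0.51106207],
       [ 0.46344223, -0.2154274 , -0.85954193]]), 't': array([0.15962331, 0.53921365, 0.7582227 ])}
top {'
[... 261 characters left out ...]
-0.99316179, -0.00864624, -0.1164255 ],
       [ 0.1166634 , -0.03596877, -0.99251997]]), 't': array([-0.10660821,  0.59166691,  0.84491038])}
wrist {'camera_matrix': array([[278.38581581,   0.        , 255.06649191],
       [  0.        , 278.38581581, 191.67324485],
       [  0.        ,   0.        ,   1.        ]]), 'k1': 0.009496210154993766, 'mount': array([[-2.63932151e-04, -9.57603367e-01, -2.88089780e-01,
         7.32308948e-02],
       [ 9.99999799e-01, -4.18785279e-04,  4.75886702e-04,
        -6.24489167e-04],
       [-5.76358467e-04, -2.88089597e-01,  9.57603285e-01,
        -6.95869570e-02],
       [ 0.00000000e+00,  0.00000000e+00,  0.00000000e+00,
         1.00000000e+00]])}
```

View pics/scene0.png

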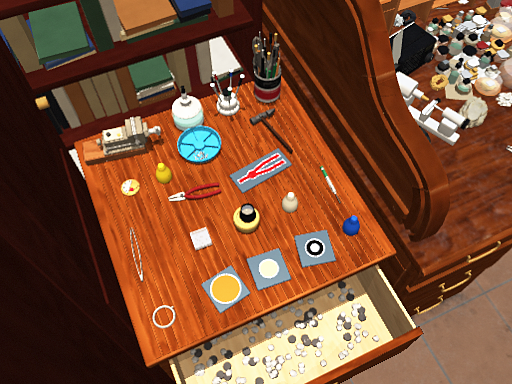

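View pics/top0.png

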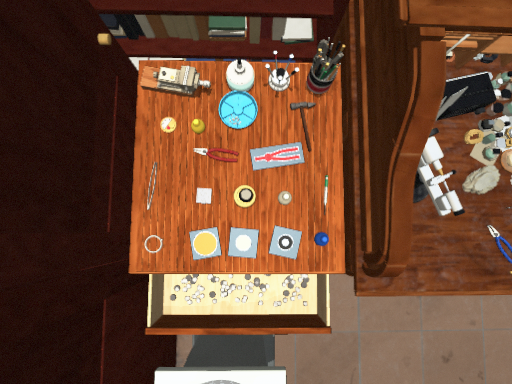

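```bash
python3 - <<'E'
from bench import robot, optics
for c in ["top","scene"]:
    optics.get_image(c)
    for n in "loupe_centre tin_centre blower_centre pliers_centre pliers_jaw loupe_tile tin_tile blower_tile pliers_tile parts_box".split():
        print(c,n,[(d["position"].round(4) if hasattr(d["position"],'round') else d["position"],round(d["conf"],2)) for d in optics.tip_of(c,n)])
E
```

```text
top loupe_centre [([0.5721, -0.0612, 0.0436], 0.69)]
top tin_centre [([0.5699, -0.0493, 0.0158], 0.54)]
top blower_centre [([0.4708, -0.2487, 0.0214], 0.69), ([0.7541, 0.0693, 0.0278], 0.59), ([0.5698, -0.1536, 0.0235], 0.52)]
top pliers_centre [([0.6874, 0.0199, 0.009], 0.85)]
top pliers_jaw [([0.694, 0.0739, 0.0068], 0.7)]
top loupe_tile [([0.4614, -0.1581, 0.0016], 0.55)]
top tin_tile [([0.4531, 0.0436, 0.0014], 0.89)]
top blower_tile [([0.4601, -0.0548, -0.0049], 0.66), ([0.6786, -0.1355, 0.0022], 0.6)]
top pliers_tile [([0.6756, -0.1342, 0.0006], 0.9)]
top parts_box [([0.5717, 0.0481, 0.002], 0.63)]
scene loupe_centre [([0.5718, -0.0544, 0.0123], 0.59), ([0.578, -0.0606, 0.0407], 0.52)]
scene tin_centre [([0.5692, -0.0529, 0.012], 0.77)]
scene blower_centre [([0.757, 0.0706, 0.0216], 0.7), ([0.4659, -0.2484, 0.027], 0.64), ([0.5695, -0.1565, 0.0265], 0.48)]
scene pliers_centre []
scene pliers_jaw [([0.6933, 0.0724, 0.0061], 0.91)]
scene loupe_tile []
scene tin_tile [([0.4549, 0.0422, -0.0004], 0.87)]
scene blower_tile [([0.4592, -0.0518, 0.0007], 0.85)]
scene pliers_tile [([0.5693, -0.0529, 0.0111], 0.75), ([0.6797, -0.137, -0.005], 0.73)]
scene parts_box [([0.5769, 0.047, -0.0014], 0.72)]
```

```bash
cat > h.py <<'E'
import numpy as np, cv2
from bench import robot, optics
from scipy.spatial.transform import Rotation as Ro
def cam(name):
    m=optics.camera_model(name)
    if name=="wrist":
        s=robot.get_state(); T=np.eye(4); T[:3,:3]=Ro.from_euler('xyz',s['eef_rot'],degrees=True).as_matrix(); T[:3,3]=s['tcp_pos']
        T=np.linalg.inv(T@m['mount']); m['R']=T[:3,:3]; m['t']=T[:3,3]
    return m
def proj(m,X):
    X=np.atleast_2d(X); c=X@m['R'].T+m['t']; s=c[:,:2]/c[:,2:]; r2=(s**2).sum(1,keepdims=True); s=s*(1+m['k1']*r2)
    K=m['camera_matrix']; return s*[K[0,0],K[1,1]]+K[:2,2]
def back(m,uv,z):
    K=m['camera_matrix']; p=(np.atleast_2d(uv)-K[:2,2])/[K[0,0],K[1,1]]; s=p.copy()
    for _ in range(5): s=p/(1+m['k1']*(s**2).sum(1,keepdims=True))
    d=np.c_[s,np.ones(len(s))]@m['R']; o=-m['R'].T@m['t']
    return o+d*((z-o[2])/d[:,2])[:,None]
def plan(pos,yaw,rows=None,rp=(180,0)):
    """total shift in tool axes (units of 0.75) and yaw turn to a down pose"""
    s=robot.get_state(); R=Ro.from_euler('xyz',s['eef_rot'],degrees=True)
    d=R.inv().apply(np.array(pos)-s['tcp_pos']); t=Ro.from_euler('xyz',[rp[0],rp[1],yaw],degrees=True)
    w=(R.inv()*t).as_rotvec()
    print("pos",s['tcp_pos'].round(4),"rot",s['eef_rot'].round(1),"t",s['time'])
    print("shift units",(d/0.75).round(4),"turn units",(w/(np.pi/2)).round(4),"mm",(d*1000).round(1),"min rows",np.linalg.norm(d)/.0625,np.degrees(np.linalg.norm(w))/10.7)
E
python3 - <<'E'
from h import *
im={c:optics.get_image(c) for c in["scene","top"]}
t=im["top"][80:275,125:350]; cv2.imwrite("pics/topz.png",cv2.resize(t,None,fx=3,fy=3,interpolation=cv2.INTER_CUBIC)[:600])
s=im["scene"][130:320,110:380]; cv2.imwrite("pics/scz.png",cv2.resize(s,None,fx=2.9,fy=2.9,interpolation=cv2.INTER_CUBIC))
for c in im:
    m=cam(c)
    for n,z in [("tin_centre",.014),("loupe_centre",.0415),("blower_centre",.0255),("pliers_centre",.007),("loupe_tile",.005),("tin_tile",.005),("blower_tile",.005),("pliers_tile",.005),("parts_box",.007)]:
        for d in optics.masks_of(c,n):
            ys,xs=np.nonzero(d["pixels"]); 
            p=back(m,[[xs.mean(),ys.mean()]],z)[0]
            (cx,cy),wh,a=cv2.minAreaRect(np.c_[xs,ys].astype(np.float32))
            g=back(m,np.c_[xs,ys],z)[:,:2]; w,v=np.linalg.eigh(np.cov(g.T)); ang=np.degrees(np.arctan2(v[1,1],v[0,1]))
            print(c,n,round(d["conf"],2),len(xs),"px",round(xs.mean()),round(ys.mean()),p.round(4),"axis",round(ang,1))
E
```

```text
scene tin_centre 0.55 317 px 245 222 [ 0.5691 -0.0507  0.014 ] axis 50.8
scene loupe_centre 0.61 231 px 247 212 [ 0.5758 -0.0587  0.0415] axis 159.2
scene blower_centre 0.72 270 px 350 225 [ 0.4663 -0.2437  0.0255] axis 136.8
scene blower_centre 0.56 220 px 289 202 [ 0.5684 -0.1527  0.0255] axis 145.8
scene blower_centre 0.54 263 px 163 173 [0.7493 0.0682 0.0255] axis 178.4
scene pliers_centre 0.87 393 px 195 192 [0.6855 0.0181 0.007 ] axis 81.3
scene loupe_tile 0.59 1152 px 314 248 [ 0.46   -0.1575  0.005 ] axis 124.1
scene tin_tile 0.73 1307 px 225 288 [0.4573 0.0429 0.005 ] axis -147.8
scene tin_tile 0.55 1213 px 259 170 [ 0.6807 -0.1348  0.005 ] axis 100.1
scene blower_tile 0.79 1212 px 268 269 [ 0.4581 -0.0517  0.005 ] axis 139.3
scene blower_tile 0.27 353 px 245 222 [ 0.5749 -0.0519  0.005 ] axis 45.9
scene pliers_tile 0.83 1205 px 260 169 [ 0.6811 -0.1362  0.005 ] axis 99.9
scene parts_box 0.74 329 px 200 237 [0.5784 0.0473 0.007 ] axis 171.9
top tin_centre 0.59 190 px 242 198 [ 0.5702 -0.0504  0.014 ] axis 49.5
top tin_centre 0.44 202 px 216 152 [0.6851 0.0174 0.014 ] axis 86
[... 158 characters left out ...]
wer_centre 0.66 153 px 321 238 [ 0.4698 -0.2471  0.0255] axis 77.4
top blower_centre 0.54 113 px 198 126 [0.7493 0.0645 0.0255] axis 116.2
top pliers_centre 0.64 175 px 221 155 [0.6806 0.0053 0.007 ] axis 78.7
top loupe_tile 0.61 816 px 285 241 [ 0.4612 -0.1593  0.005 ] axis 150.1
top loupe_tile 0.5 836 px 205 243 [0.4567 0.0419 0.005 ] axis 48.2
top tin_tile 0.75 811 px 205 243 [0.457  0.0416 0.005 ] axis 56.5
top blower_tile 0.63 863 px 243 242 [ 0.4597 -0.0531  0.005 ] axis 46.3
top blower_tile 0.47 293 px 243 195 [ 0.5768 -0.0521  0.005 ] axis -178.6
top pliers_tile 0.94 1118 px 276 155 [ 0.6816 -0.1372  0.005 ] axis 99.4
top parts_box 0.5 215 px 204 195 [0.5767 0.0471 0.007 ] axis 128.8
```

View pics/topz.png

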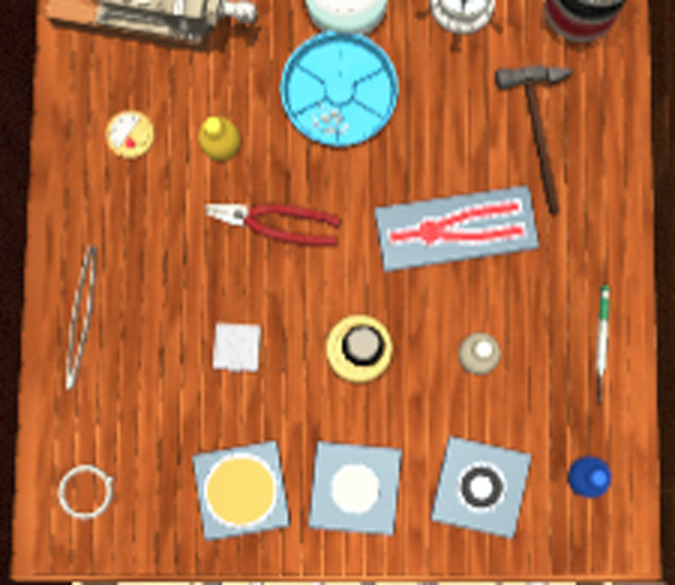

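View pics/scz.png

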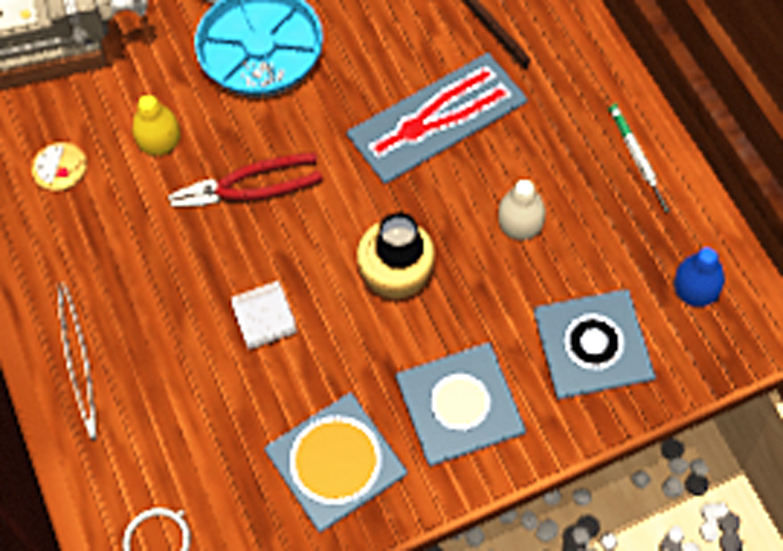

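View pics/wrist0.png

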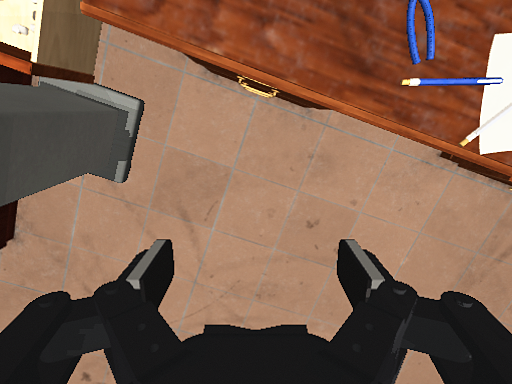

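```bash
python3 - <<'E'
from h import *
m=cam("top");ms=cam("scene")
print("cams",-m['R'].T@m['t'],-ms['R'].T@ms['t'])
for uv in [(347,272),(375,278),(358,294),(400,265),(345,62)]:
    print(uv,[back(m,[uv],z)[0].round(3) for z in(0,.1,.2)])
for uv in [(393,262),(420,230),(445,235),(378,160),(270,75)]:
    print(uv,[back(ms,[uv],z)[0].round(3) for z in(0,.1,.2)])
s=robot.get_state()
print(proj(m,[s['tcp_pos'],s['tcp_pos']-[0,0,.073]]))
E
```

```text
cams [ 0.48951927 -0.07102916  0.91139142] [0.13653989 0.11464611 0.92700903]
(347, 272) [array([ 0.385, -0.316,  0.   ]), array([ 0.396, -0.289,  0.1  ]), array([ 0.408, -0.263,  0.2  ])]
(375, 278) [array([ 0.369, -0.388,  0.   ]), array([ 0.383, -0.353,  0.1  ]), array([ 0.396, -0.318,  0.2  ])]
(358, 294) [array([ 0.33 , -0.343,  0.   ]), array([ 0.348, -0.313,  0.1  ]), array([ 0.365, -0.284,  0.2  ])]
(400, 265) [array([ 0.402, -0.454,  0.   ]), array([ 0.411, -0.412,  0.1  ]), array([ 0.421, -0.37 ,  0.2  ])]
(345, 62) [array([ 0.943, -0.324,  0.   ]), array([ 0.893, -0.296,  0.1  ]), array([ 0.843, -0.269,  0.2  ])]
(393, 262) [array([ 0.366, -0.29 ,  0.   ]), array([ 0.341, -0.247,  0.1  ]), array([ 0.317, -0.203,  0.2  ])]
(420, 230) [array([ 0.404, -0.382,  0.   ]), array([ 0.375, -0.328,  0.1  ]), array([ 0.346, -0.275,  0.2  ])]
(445, 235) [array([ 0.372, -0.423,  0.   ]), array([ 0.346, -0.365,  0.1  ]), array([ 0.321, -0.307,  0.2  ])]
(378, 160) [array([ 0.594, -0.396,  0.   ]), array([ 0.545, -0.341,  0.1  ]), array([ 0.495, -0.286,  0.2  ])]
(270, 75) [array([ 0.937, -0.283,  0.   ]), array([ 0.851, -0.24 ,  0.1  ]), array([ 0.765, -0.197,  0.2  ])]
[[568.25129255 391.56653852]
 [535.03919625 374.80668626]]
```

```bash
python3 -m inch '[[[1,0.0286,-0.0578,-0.009,0,0,0],[1,0.0286,-0.0578,-0.009,0,0,0],[1,0.0286,-0.0578,-0.009,0,0,0],[1,0.0286,-0.0578,-0.009,0,0,0],[1,0.045,-0.0371,0,0,0,0],[1,0.045,-0.0371,0,0,0,0],[1,0.045,-0.0371,0,0,0,0],[1,0.045,-0.0371,0,0,0,0],[1,0.0671,-0.026,0.0067,0,0,0],[1,0.0671,-0.026,0.0067,0,0,0],[1,0.0671,-0.026,0.0067,0,0,0],[1,0.0671,-0.026,0.0067,0,0,0],[1,0.0671,-0.026,0.0067,0,0,0],[1,0.0671,-0.026,0.0067,0,0,0]]]' 40
python3 -m inch '[[[1,0,0,0.019,0,0,-0.112],[1,0,0,0.019,0,0,-0.112],[1,0,0,0.019,0,0,-0.112],[1,0,0,0.019,0,0,-0.112],[1,0,0,0.019,0,0,-0.112],[1,0,0,0.019,0,0,-0.112],[1,0,0,0.019,0,0,-0.112],[1,0,0,0,0,0,0]]]'
python3 - <<'E'
from h import *
plan([.5755,-.059,.11],90)
m=cam("wrist"); im=optics.get_image("wrist"); cv2.imwrite("pics/w1.png",im)
for n,z in [("loupe_centre",.0415),("tin_centre",.014),("blower_centre",.0255),("parts_box",.007)]:
    print(n,[(d["position"],round(d["conf"],2)) for d in optics.tip_of("wrist",n)])
    for d in optics.masks_of("wrist",n):
        ys,xs=np.nonzero(d["pixels"]); print("  mask",len(xs),xs.mean().round(),ys.mean().round(),back(m,[[xs.mean(),ys.mean()]],z)[0].round(4),d["conf"])
E
```

```text
time: 4.0
tcp_pos: [0.5769, -0.0583, 0.3008]
eef_rot: [180.0, -0.0, 19.5]
ft_force: [0.5, -1.1, 0.6]
grip_width: 0.999
time: 5.0
tcp_pos: [0.5751, -0.0595, 0.2001]
eef_rot: [-179.9, -0.0, 90.0]
ft_force: [0.2, -0.6, 0.1]
grip_width: 0.999
pos [ 0.5751 -0.0595  0.2001] rot [-179.9   -0.    90. ] t 5.0
shift units [0.0006 0.0007 0.1202] turn units [-0.0012 -0.0004  0.0001] mm [ 0.5  0.6 90.1] min rows 1.4422353847807508 0.010201366411119251
loupe_centre [([0.5763, -0.0595, 0.0415], 0.69), ([0.575, -0.1568, 0.0234], 0.62)]
  mask 1393 256.0 194.0 [ 0.5752 -0.0564  0.0415] 0.75
tin_centre [([0.5727, -0.0523, 0.0104], 0.68)]
  mask 1470 253.0 176.0 [ 0.5723 -0.0473  0.014 ] 0.87
blower_centre [([0.7562, 0.0704, 0.0272], 0.88), ([0.5721, -0.1558, 0.0242], 0.86)]
  mask 2489 478.0 38.0 [0.748  0.066  0.0255] 0.83
  mask 1115 253.0 277.0 [ 0.5721 -0.1489  0.0255] 0.59
parts_box [([0.577, 0.048, 0.0032], 0.84)]
  mask 2093 256.0 65.0 [0.575  0.0497 0.007 ] 0.9
```

View pics/w1.png

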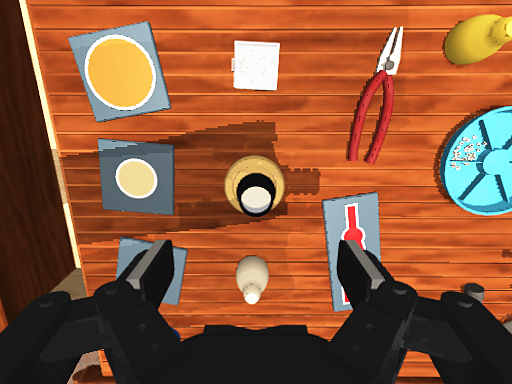

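```bash
python3 -m inch '[[[1,0.002,0.0005,0.042,0,0,0],[1,0,0,0.042,0,0,0],[1,0,0,0.0425,0,0,0],[1,0,0,0,0,0,0],[-1,0,0,0,0,0,0],[-1,0,0,0,0,0,0],[-1,0,0,0,0,0,0],[-1,0,0,0,0,0,0],[-1,0,0,0,0,0,0],[-1,0,0,0,0,0,0]]]' 25
python3 - <<'E'
from h import *
plan([.4607,-.1585,.082],90)
cv2.imwrite("pics/w2.png",optics.get_image("wrist"))
E
```

```text
time: 6.7
tcp_pos: [0.5767, -0.0579, 0.1074]
eef_rot: [179.9, 0.0, 90.1]
ft_force: [-2.4, -0.9, 6.8]
grip_width: 0.369
pos [ 0.5767 -0.0579  0.1074] rot [179.9   0.   90.1] t 6.7
shift units [-0.134  -0.1549  0.0337] turn units [0.0011 0.0004 0.0008] mm [-100.5 -116.2   25.3] min rows 2.490654506009801 0.011906940178898052
```

View pics/w2.png

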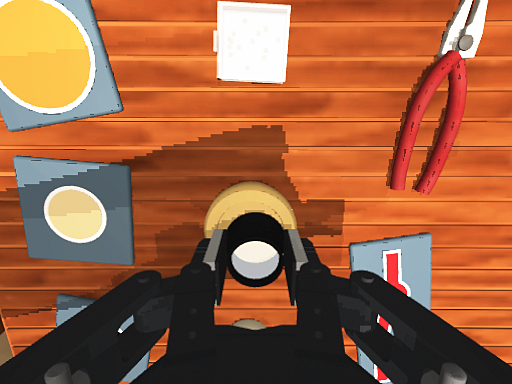

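```bash
python3 -m inch '[[[-1,0,0,-0.02,0,0,0],[-1,0,0,-0.04,0,0,0],[-1,0,0,-0.03,0,0,0],[-1,0,0,0,0,0,0]]]'
python3 - <<'E'
from h import *
plan([.4607,-.1585,.15],90)
cv2.imwrite("pics/w3.png",optics.get_image("wrist"))
cv2.imwrite("pics/s3.png",cv2.resize(optics.get_image("scene")[140:300,180:380],None,fx=3.5,fy=3.5))
print(optics.tip_of("wrist","loupe_centre"))
E
```

```text
time: 7.25
tcp_pos: [0.5772, -0.0577, 0.1763]
eef_rot: [179.8, 0.0, 90.1]
ft_force: [-0.2, 0.2, -0.2]
grip_width: 0.366
pos [ 0.5772 -0.0577  0.1763] rot [179.8   0.   90.1] t 7.25
shift units [-0.1342 -0.1557  0.0346] turn units [0.0026 0.0005 0.0009] mm [-100.6 -116.8   25.9] min rows 2.500966856974369 0.023085439314941916
[{'position': [0.5797, -0.0605, 0.1123], 'conf': 0.86}]
```

View pics/w3.png

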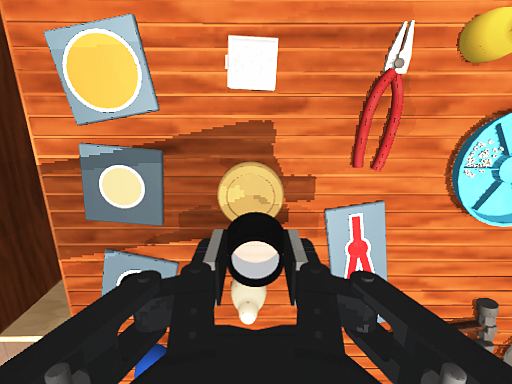

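View pics/s3.png

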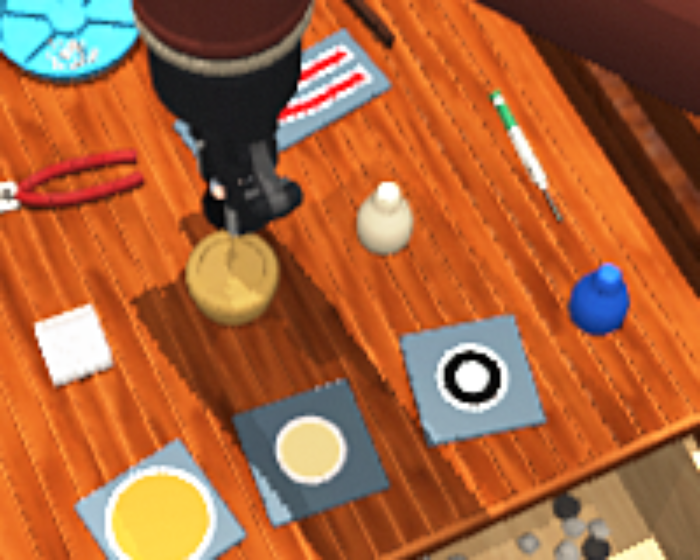

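```bash
python3 -m inch '[[[-1,-0.033,-0.039,0,0,0,0],[-1,-0.033,-0.039,0,0,0,0],[-1,-0.033,-0.039,0,0,0,0],[-1,-0.033,-0.039,0,0,0,0],[-1,0,0,0.04,0,0,0],[-1,0,0,0.04,0,0,0],[-1,0,0,0.02,0,0,0],[-1,0,0,0,0,0,0]]]'
python3 - <<'E'
from h import *
plan([.4607,-.157,.085],90)
cv2.imwrite("pics/w4.png",optics.get_image("wrist"))
cv2.imwrite("pics/s4.png",cv2.resize(optics.get_image("scene")[180:300,240:400],None,fx=4,fy=4))
print(optics.tip_of("wrist","loupe_centre"),optics.tip_of("wrist","loupe_tile"),optics.tip_of("scene","loupe_centre"))
E
```

```text
time: 8.4
tcp_pos: [0.4585, -0.1565, 0.0976]
eef_rot: [-179.9, -0.1, 90.1]
ft_force: [-0.4, 0.4, -0.7]
grip_width: 0.37
pos [ 0.4585 -0.1565  0.0976] rot [-1.799e+02 -1.000e-01  9.010e+01] t 8.4
shift units [-0.0007  0.0029  0.0168] turn units [-0.0014 -0.001   0.0013] mm [-0.5  2.2 12.6] min rows 0.20536959753921682 0.018224139047718874
[{'position': [0.4617, -0.1552, 0.0306], 'conf': 0.79}] [] [{'position': [0.4611, -0.1596, 0.0328], 'conf': 0.63}]
```

View pics/w4.png

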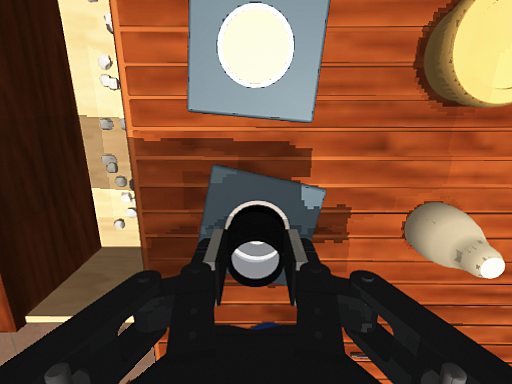

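View pics/s4.png

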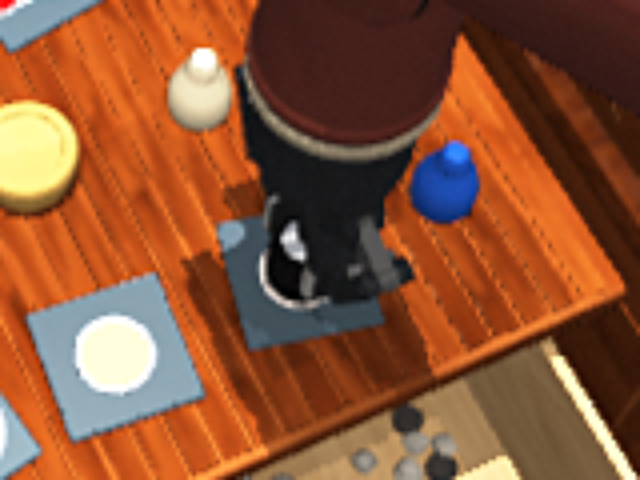

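```bash
python3 -m inch '[[[-1,0,0.001,0.0067,0,0,0],[-1,0,0,0.0067,0,0,0],[-1,0,0,0,0,0,0]]]'; python3 -m inch '[[[-1,0,0,0.002,0,0,0],[-1,0,0,0,0,0,0]]]'
```

```text
time: 9.02
tcp_pos: [0.4596, -0.1568, 0.0881]
eef_rot: [-180.0, -0.0, 90.1]
ft_force: [-0.4, 0.6, -0.4]
grip_width: 0.365
time: 9.28
tcp_pos: [0.4599, -0.1569, 0.0871]
eef_rot: [-180.0, -0.0, 90.1]
ft_force: [0.6, 0.2, -1.2]
grip_width: 0.367
```

```bash
python3 -m inch '[[[-1,0,0,0.0025,0,0,0],[-1,0,0,0,0,0,0]]]'; python3 -m inch '[[[-1,0,0,0.0015,0,0,0],[-1,0,0,0,0,0,0]]]'
```

```text
time: 9.52
tcp_pos: [0.4599, -0.1569, 0.0851]
eef_rot: [-180.0, -0.0, 90.1]
ft_force: [-0.2, -0.2, -0.5]
grip_width: 0.368
time: 9.78
tcp_pos: [0.46, -0.1569, 0.0841]
eef_rot: [-180.0, -0.0, 90.1]
ft_force: [0.4, -0.0, 0.1]
grip_width: 0.368
```

```bash
python3 -m inch '[[[-1,0,0,0.0015,0,0,0],[-1,0,0,0,0,0,0]]]'; python3 -m inch '[[[-1,0,0,0.0015,0,0,0],[-1,0,0,0,0,0,0]]]'
```

```text
time: 10.02
tcp_pos: [0.4601, -0.1569, 0.0838]
eef_rot: [-180.0, 0.0, 90.1]
ft_force: [-4.7, 1.1, 13.5]
grip_width: 0.372
time: 10.28
tcp_pos: [0.4602, -0.1569, 0.0836]
eef_rot: [-180.0, 0.1, 90.1]
ft_force: [-11.4, 3.1, 29.1]
grip_width: 0.371
```

```bash
python3 -m inch '[[[-1,0,0,-0.0025,0,0,0],[0.4,0,0,0,0,0,0],[0.4,0,0,0,0,0,0],[0.4,0,0,0,0,0,0],[0.4,0,0,0,0,0,0],[0.4,0,0,-0.02,0,0,0],[0.4,0,0,-0.05,0,0,0],[0.4,0,0,-0.07,0,0,0],[1,0,0,0,0,0,0]]]'
python3 - <<'E'
from h import *
plan([.571,-.0505,.19],90)
m=cam("wrist");cv2.imwrite("pics/w5.png",optics.get_image("wrist"))
cv2.imwrite("pics/s5.png",cv2.resize(optics.get_image("scene")[180:300,240:400],None,fx=4,fy=4))
print(optics.tip_of("wrist","loupe_centre"),optics.tip_of("wrist","loupe_tile"),optics.tip_of("scene","loupe_centre"),optics.tip_of("wrist","tin_centre"))
E
```

```text
time: 11.4
tcp_pos: [0.4622, -0.1573, 0.1935]
eef_rot: [179.6, 0.2, 90.1]
ft_force: [-0.1, -0.5, 0.3]
grip_width: 0.891
pos [ 0.4622 -0.1573  0.1935] rot [179.6   0.2  90.1] t 11.4
shift units [0.1422 0.1453 0.0051] turn units [0.0042 0.0022 0.0011] mm [106.6 109.    3.8] min rows 2.440171539442639 0.04123631351938581
[{'position': [0.4629, -0.1575, 0.0177], 'conf': 0.79}] [{'position': [0.4575, -0.1594, 0.0022], 'conf': 0.63}] [{'position': [0.4623, -0.1574, 0.0145], 'conf': 0.54}] [{'position': [0.5699, -0.0536, 0.0094], 'conf': 0.61}]
```

View pics/s5.png

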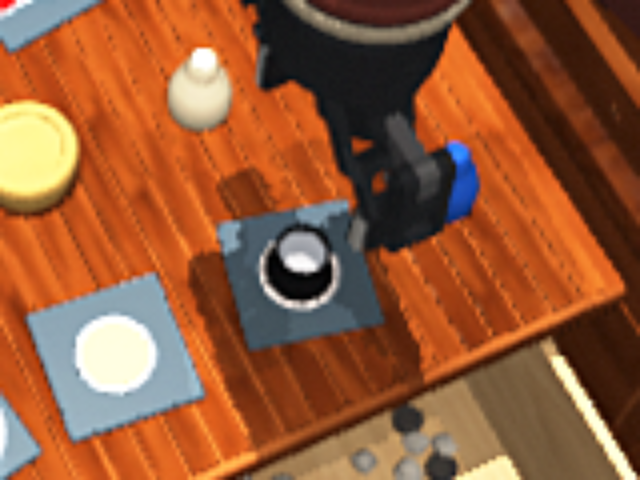

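View pics/w5.png

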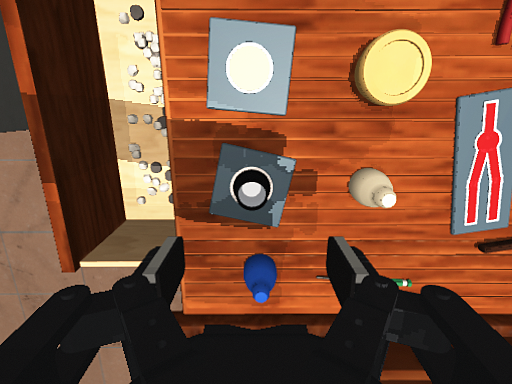

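```bash
python3 -m inch '[[[1,0.0355,0.0363,0,0,0,0],[1,0.0355,0.0363,0,0,0,0],[1,0.0355,0.0363,0,0,0,0],[1,0.0355,0.0363,0,0,0,0],[1,0,0,0.04,0,0,0],[1,0,0,0.03,0,0,0],[1,0,0,0,0,0,0]]]'
python3 - <<'E'
from h import *
plan([.571,-.051,.083],90)
m=cam("wrist");im=optics.get_image("wrist");cv2.imwrite("pics/w6.png",im)
print(optics.tip_of("wrist","tin_centre"))
for d in optics.masks_of("wrist","tin_centre"):
    ys,xs=np.nonzero(d["pixels"]);print(len(xs),xs.mean(),ys.mean(),xs.min(),xs.max(),back(m,[[xs.mean(),ys.mean()]],.020))
E
```

```text
time: 12.58
tcp_pos: [0.5672, -0.05, 0.1338]
eef_rot: [-179.7, -0.1, 90.1]
ft_force: [0.4, 0.1, 1.1]
grip_width: 1.003
pos [ 0.5672 -0.05    0.1338] rot [-1.797e+02 -1.000e-01  9.010e+01] t 12.575
shift units [-0.0014  0.0054  0.0678] turn units [-0.0031 -0.0008  0.0013] mm [-1.   4.  50.8] min rows 0.8158083288866081 0.028877576494234156
[{'position': [0.5714, -0.0525, 0.0122], 'conf': 0.64}]
4809 265.58120191307967 221.55021834061137 226 306 [[ 0.57379423 -0.05340136  0.02      ]]
8283 112.42363877822045 206.1021369069178 62 162 [[ 0.46658123 -0.04208542  0.02      ]]
```

View pics/w6.png

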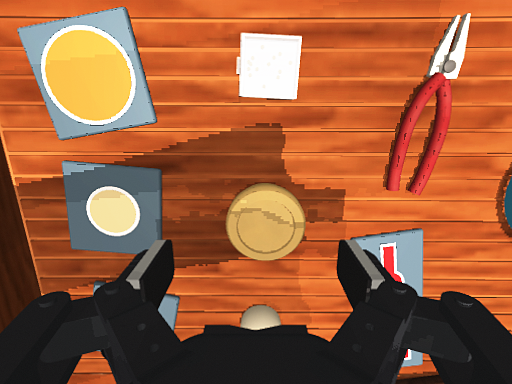

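```bash
python3 -m inch '[[[1,-0.0025,0.006,0.03,0,0,0],[1,0,0,0.038,0,0,0],[1,0,0,0,0,0,0],[-1,0,0,0,0,0,0],[-1,0,0,0,0,0,0],[-1,0,0,0,0,0,0],[-1,0,0,0,0,0,0],[-1,0,0,0,0,0,0]]]' 40
```

```text
time: 13.72
tcp_pos: [0.5739, -0.0521, 0.0868]
eef_rot: [179.9, 0.0, 90.1]
ft_force: [-1.5, 0.0, 6.1]
grip_width: 0.628
```

```bash
python3 -m inch '[[[-1,0,0,-0.02,0,0,0],[-1,0,0,-0.03,0,0,0],[-1,0,0,-0.02,0,0,0],[-1,0,0,0,0,0,0]]]'
python3 - <<'E'
from h import *
plan([.457,.0423,.14],90)
m=cam("wrist");im=optics.get_image("wrist");cv2.imwrite("pics/w7.png",im)
cv2.imwrite("pics/s7.png",cv2.resize(optics.get_image("scene")[140:320,170:370],None,fx=3.5,fy=3.3))
print(optics.tip_of("wrist","tin_centre"),optics.tip_of("wrist","tin_tile"))
E
```

```text
time: 14.22
tcp_pos: [0.574, -0.0522, 0.1394]
eef_rot: [179.8, 0.0, 90.1]
ft_force: [0.2, -0.3, -0.9]
grip_width: 0.629
pos [ 0.574  -0.0522  0.1394] rot [179.8   0.   90.1] t 14.225
shift units [ 0.1262 -0.1558 -0.0013] turn units [0.0017 0.0004 0.0008] mm [  94.7 -116.9   -1. ] min rows 2.4067446054848003 0.01657232150908588
[{'position': [0.5699, -0.0547, 0.065], 'conf': 0.85}] [{'position': [0.4549, 0.0421, 0.0005], 'conf': 0.75}]
```

View pics/w7.png

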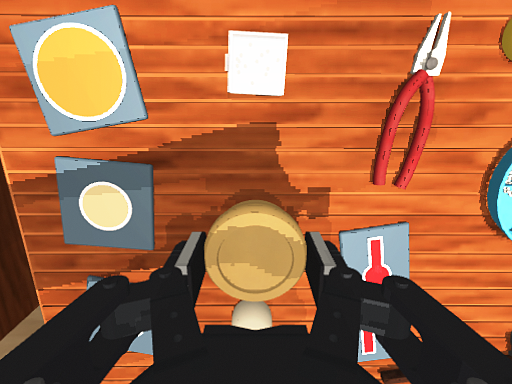

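View pics/s7.png

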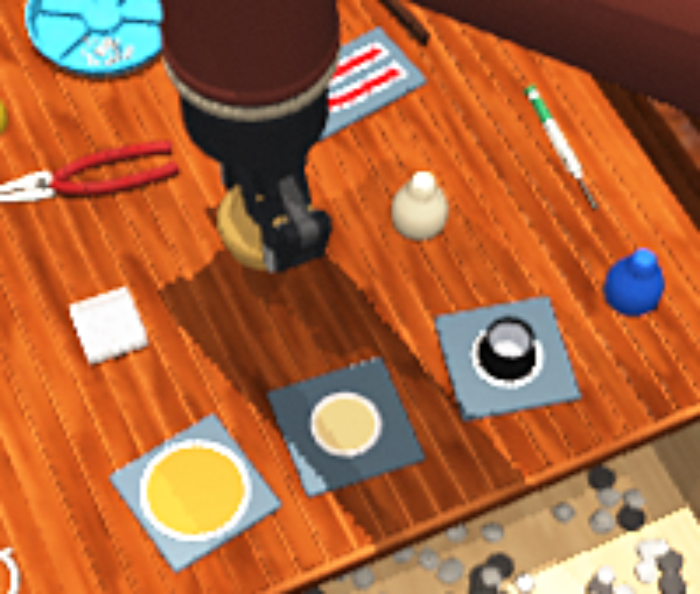

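```bash
python3 -m inch '[[[-1,0.032,-0.039,0,0,0,0],[-1,0.032,-0.039,0,0,0,0],[-1,0.032,-0.039,0,0,0,0],[-1,0.032,-0.039,0,0,0,0],[-1,0,0,0.03,0,0,0],[-1,0,0,0.02,0,0,0],[-1,0,0,0,0,0,0],[-1,0,0,0,0,0,0]]]'
python3 - <<'E'
from h import *
plan([.457,.0435,.0925],90)
m=cam("wrist");im=optics.get_image("wrist");cv2.imwrite("pics/w8.png",im)
cv2.imwrite("pics/s8.png",cv2.resize(optics.get_image("scene")[200:340,150:350],None,fx=3.5,fy=3.5))
print(optics.tip_of("wrist","tin_centre"),optics.tip_of("scene","tin_centre"))
E
```

```text
time: 15.42
tcp_pos: [0.4564, 0.0437, 0.1004]
eef_rot: [-180.0, -0.0, 90.1]
ft_force: [0.2, -0.3, -1.2]
grip_width: 0.629
pos [0.4564 0.0437 0.1004] rot [-180.    -0.    90.1] t 15.425
shift units [-0.0002  0.0008  0.0105] turn units [-0.0001 -0.0004  0.0007] mm [-0.2  0.6  7.9] min rows 0.1267697271383023 0.006964009474766966
[{'position': [0.4556, 0.0422, 0.0227], 'conf': 0.82}] [{'position': [0.4514, 0.0428, 0.0307], 'conf': 0.53}]
```

View pics/s8.png

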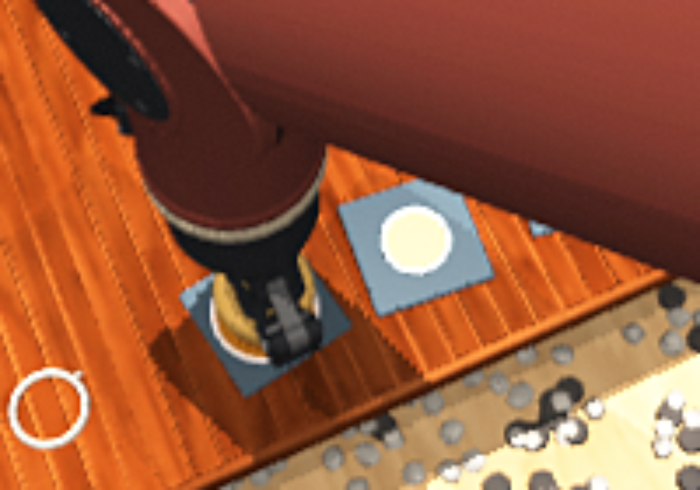

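Tin at height ~8 mm above the tile, centred on the ochre circle; lowering in small steps.

```bash
python3 -m inch '[[[-1,0,0,0.005,0,0,0],[-1,0,0,0.003,0,0,0],[-1,0,0,0,0,0,0]]]'; python3 -m inch '[[[-1,0,0,0.002,0,0,0],[-1,0,0,0,0,0,0]]]'; python3 -m inch '[[[-1,0,0,0.0015,0,0,0],[-1,0,0,0,0,0,0]]]'
```

```text
time: 16.0
tcp_pos: [0.4559, 0.0437, 0.094]
eef_rot: [-180.0, -0.0, 90.1]
ft_force: [1.3, -0.1, -1.1]
grip_width: 0.631
time: 16.25
tcp_pos: [0.456, 0.0437, 0.0927]
eef_rot: [-180.0, -0.0, 90.1]
ft_force: [-0.2, -0.7, -0.3]
grip_width: 0.63
time: 16.5
tcp_pos: [0.4561, 0.0437, 0.0918]
eef_rot: [180.0, 0.0, 90.1]
ft_force: [-1.1, -0.2, 2.6]
grip_width: 0.632
```

```bash
python3 -m inch '[[[0.8,0,0,0,0,0,0],[0.8,0,0,0,0,0,0],[0.8,0,0,0,0,0,0],[0.8,0,0,-0.02,0,0,0],[0.8,0,0,-0.05,0,0,0],[0.8,0,0,-0.07,0,0,0],[0.4,0,0,0,0,0,0],[0.4,0,0,0,0,0,0]]]'
python3 - <<'E'
from h import *
plan([.571,-.155,.16],90)
m=cam("wrist");im=optics.get_image("wrist");cv2.imwrite("pics/w9.png",im)
print(optics.tip_of("wrist","tin_centre"),optics.tip_of("wrist","tin_tile"),optics.tip_of("wrist","blower_centre"))
E
```

```text
time: 17.5
tcp_pos: [0.456, 0.0435, 0.197]
eef_rot: [180.0, 0.0, 90.1]
ft_force: [-0.3, 0.1, -0.3]
grip_width: 0.702
pos [0.456  0.0435 0.197 ] rot [180.    0.   90.1] t 17.5
shift units [-0.2648  0.153   0.0496] turn units [0.0004 0.0005 0.0008] mm [-198.6  114.8   37.2] min rows 3.7181147017758485 0.008612258870677689
[{'position': [0.455, 0.0428, 0.0159], 'conf': 0.78}] [] [{'position': [0.5726, -0.1554, 0.0235], 'conf': 0.5}]
```

View pics/w9.png

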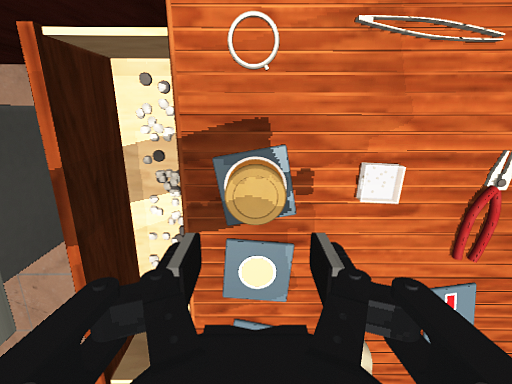

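```bash
python3 -m inch '[[[0.8,-0.053,0.0306,0,0,0,0],[0.8,-0.053,0.0306,0,0,0,0],[0.8,-0.053,0.0306,0,0,0,0],[0.8,-0.053,0.0306,0,0,0,0],[0.8,-0.053,0.0306,0,0,0,0],[0.8,0,0,0.04,0,0,0],[0.8,0,0,0.03,0,0,0],[0.8,0,0,0,0,0,0],[0.8,0,0,0,0,0,0]]]'
python3 - <<'E'
from h import *
plan([.5715,-.155,.0835],90)
m=cam("wrist");im=optics.get_image("wrist");cv2.imwrite("pics/w10.png",im)
print(optics.tip_of("wrist","blower_centre"),proj(m,[[.5715,-.155,.0255],[.5715,-.155,.051]]))
E
```

```text
time: 18.82
tcp_pos: [0.5714, -0.1546, 0.1446]
eef_rot: [180.0, -0.0, 90.1]
ft_force: [-0.4, 0.1, 0.5]
grip_width: 0.898
pos [ 0.5714 -0.1546  0.1446] rot [180.   -0.   90.1] t 18.825
shift units [-0.0005  0.0001  0.0814] turn units [ 0.0001 -0.0002  0.0012] mm [-0.4  0.1 61.1] min rows 0.9770913780916571 0.010583604946475623
[{'position': [0.575, -0.1577, 0.0199], 'conf': 0.93}] [[255.66318733 214.70190746]
 [255.7722211  229.39743326]]
```

View pics/w10.png

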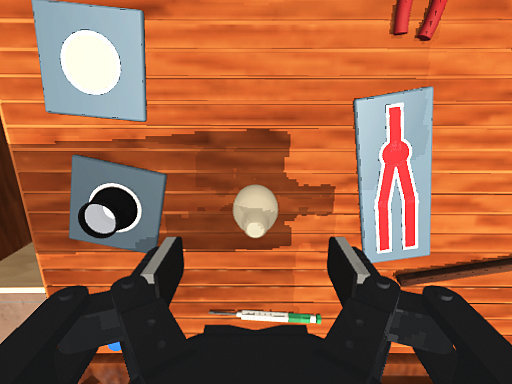

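```bash
python3 -m inch '[[[0.8,0,0,0.04,0,0,0],[0.8,0,0,0.03,0,0,0],[0.8,0,0,0.0115,0,0,0],[0.8,0,0,0,0,0,0],[-1,0,0,0,0,0,0],[-1,0,0,0,0,0,0],[-1,0,0,0,0,0,0],[-1,0,0,0,0,0,0],[-1,0,0,0,0,0,0]]]' 30; python3 -m inch '[[[-1,0,0,-0.02,0,0,0],[-1,0,0,-0.03,0,0,0],[-1,0,0,-0.03,0,0,0],[-1,0,0,0,0,0,0],[-1,0,0,0,0,0,0]]]'
python3 - <<'E'
from h import *
plan([.459,-.0525,.145],90)
m=cam("wrist");im=optics.get_image("wrist");cv2.imwrite("pics/w11.png",im)
cv2.imwrite("pics/s11.png",cv2.resize(optics.get_image("scene")[120:320,170:370],None,fx=3,fy=3))
print(optics.tip_of("wrist","blower_centre"))
E
```

```text
time: 20.05
tcp_pos: [0.5715, -0.155, 0.0839]
eef_rot: [179.9, 0.0, 90.1]
ft_force: [-1.5, -0.1, 5.7]
grip_width: 0.365
time: 20.68
tcp_pos: [0.5708, -0.155, 0.1428]
eef_rot: [-180.0, 0.0, 90.1]
ft_force: [-0.7, -1.3, -0.8]
grip_width: 0.363
pos [ 0.5708 -0.155   0.1428] rot [-180.     0.    90.1] t 20.675
shift units [ 0.1369 -0.1489 -0.0029] turn units [-0.0001  0.0001  0.0008] mm [ 102.7 -111.7   -2.2] min rows 2.4278901869655436 0.007035754589035152
[{'position': [0.572, -0.153, 0.084], 'conf': 0.63}, {'position': [0.4693, -0.2498, 0.0273], 'conf': 0.62}]
```

View pics/w11.png

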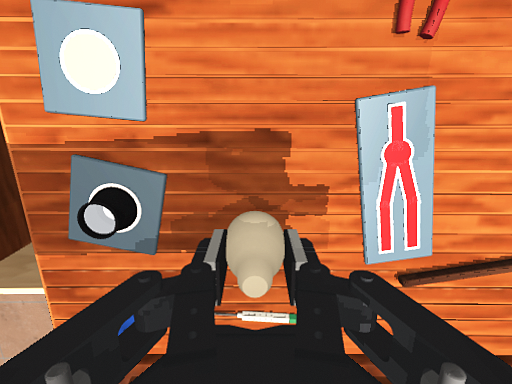

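View pics/s11.png

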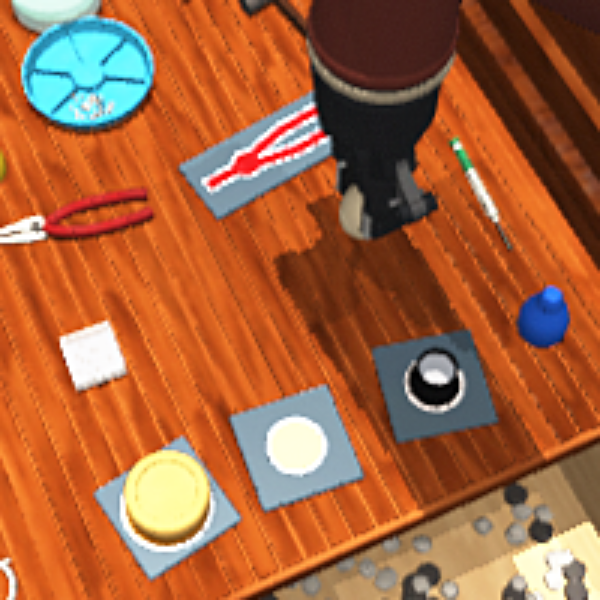

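```bash
python3 -m inch '[[[-1,0.0343,-0.0373,0,0,0,0],[-1,0.0343,-0.0373,0,0,0,0],[-1,0.0343,-0.0373,0,0,0,0],[-1,0.0343,-0.0373,0,0,0,0],[-1,0,0,0.03,0,0,0],[-1,0,0,0.03,0,0,0],[-1,0,0,0,0,0,0],[-1,0,0,0,0,0,0]]]'
python3 - <<'E'
from h import *
plan([.459,-.0525,.0889],90)
m=cam("wrist");im=optics.get_image("wrist");cv2.imwrite("pics/w12.png",im)
cv2.imwrite("pics/s12.png",cv2.resize(optics.get_image("scene")[200:320,170:370],None,fx=3.5,fy=3.5))
print(optics.tip_of("wrist","blower_centre"))
E
```

```text
time: 21.82
tcp_pos: [0.4593, -0.052, 0.0984]
eef_rot: [180.0, -0.0, 90.1]
ft_force: [0.5, 0.0, 0.2]
grip_width: 0.364
pos [ 0.4593 -0.052   0.0984] rot [180.   -0.   90.1] t 21.825
shift units [-0.0007 -0.0004  0.0127] turn units [ 0.0001 -0.0003  0.001 ] mm [-0.5 -0.3  9.5] min rows 0.15248132194751446 0.009124967761944363
[{'position': [0.4595, -0.0529, 0.0384], 'conf': 0.61}]
```

View pics/s12.png

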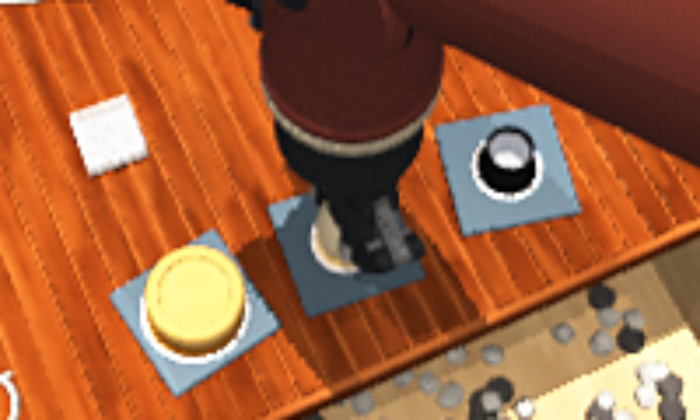

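```bash
python3 -m inch '[[[-1,0,0,0.005,0,0,0],[-1,0,0,0.005,0,0,0],[-1,0,0,0,0,0,0]]]'; python3 -m inch '[[[-1,0,0,0.0015,0,0,0],[-1,0,0,0,0,0,0]]]'; python3 -m inch '[[[-1,0,0,0.0015,0,0,0],[-1,0,0,0,0,0,0]]]'
```

```text
time: 22.35
tcp_pos: [0.4588, -0.0522, 0.0901]
eef_rot: [-180.0, -0.0, 90.1]
ft_force: [0.6, -0.0, -0.8]
grip_width: 0.368
time: 22.6
tcp_pos: [0.459, -0.0522, 0.0893]
eef_rot: [-180.0, -0.0, 90.1]
ft_force: [-0.6, 0.2, 0.0]
grip_width: 0.366
time: 22.85
tcp_pos: [0.4592, -0.0521, 0.0888]
eef_rot: [-180.0, 0.0, 90.1]
ft_force: [-3.2, 0.9, 9.9]
grip_width: 0.366
```

```bash
python3 -m inch '[[[-1,0,0,-0.0007,0,0,0],[0.5,0,0,0,0,0,0],[0.5,0,0,0,0,0,0],[0.5,0,0,0,0,0,0],[0.5,0,0,0,0,0,0],[0.5,0,0,-0.02,0,0,0],[0.5,0,0,-0.05,0,0,0],[0.5,0,0,-0.08,0,0,0],[0.5,0,0,0,0,0,0],[0.5,0,0,0,0,0,0]]]'
python3 - <<'E'
from h import *
plan([.6865,.019,.2],82)
m=cam("wrist");im=optics.get_image("wrist");cv2.imwrite("pics/w13.png",im)
optics.get_image("top")
for c in ("wrist","top"):
  print(c,[optics.tip_of(c,n) for n in("blower_centre","pliers_centre","pliers_jaw")])
E
```

```text
time: 24.1
tcp_pos: [0.459, -0.0523, 0.2018]
eef_rot: [180.0, 0.0, 90.1]
ft_force: [-0.7, 0.4, -1.2]
grip_width: 0.751
pos [ 0.459  -0.0523  0.2018] rot [180.    0.   90.1] t 24.1
shift units [0.0947 0.3035 0.0026] turn units [0.0005 0.0005 0.0897] mm [ 71.  227.6   1.9] min rows 3.8147806453232453 0.7544961187071019
wrist [[{'position': [0.4595, -0.0517, 0.027], 'conf': 0.84}, {'position': [0.6764, -0.1395, 0.0045], 'conf': 0.63}], [{'position': [0.6848, 0.0227, 0.003], 'conf': 0.79}], [{'position': [0.6825, 0.0225, 0.0042], 'conf': 0.68}]]
top [[{'position': [0.7515, 0.0686, 0.0277], 'conf': 0.69}, {'position': [0.4682, -0.2482, 0.0239], 'conf': 0.44}], [{'position': [0.6884, 0.0195, 0.0082], 'conf': 0.65}], [{'position': [0.6915, 0.0735, 0.0047], 'conf': 0.86}]]
```

View pics/w13.png

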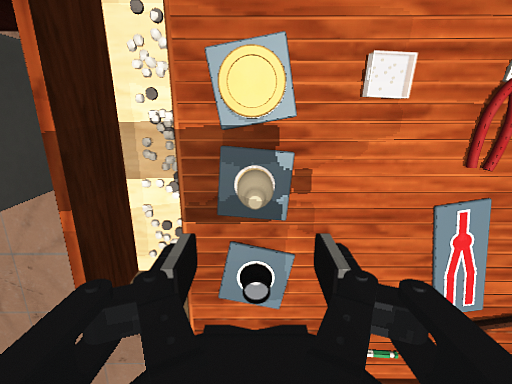

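```bash
python3 -m inch '[[[0.5,0.0189,0.0607,0,0,0,0],[0.5,0.0189,0.0607,0,0,0,0],[0.5,0.0189,0.0607,0,0,0,0],[0.5,0.0189,0.0607,0,0,0,0],[0.5,0.0189,0.0607,0,0,0,0],[0.5,0,0,0,0,0,0.089],[0.5,0,0,0,0,0,0],[0.5,0,0,0,0,0,0]]]'
python3 - <<'E'
from h import *
m=cam("wrist");im=optics.get_image("wrist");cv2.imwrite("pics/w14.png",im)
plan([.6865,.019,.2],82)
print([optics.tip_of("wrist",n) for n in("pliers_centre","pliers_jaw")])
for d in optics.masks_of("wrist","pliers_centre"):
    ys,xs=np.nonzero(d["pixels"]); g=back(m,np.c_[xs,ys],.009)[:,:2]; (c,wh,a)=cv2.minAreaRect((g*1000).astype(np.float32)); print(d["conf"],len(xs),g.mean(0),c,wh,a)
E
```

```text
time: 25.5
tcp_pos: [0.6862, 0.0187, 0.2012]
eef_rot: [-180.0, 0.0, 82.2]
ft_force: [-0.0, -0.4, -0.0]
grip_width: 0.749
pos [0.6862 0.0186 0.2014] rot [180.    0.   82.2] t 25.55
shift units [0.0006 0.0003 0.0018] turn units [0.     0.0003 0.0021] mm [0.4 0.2 1.4] min rows 0.023109536220105326 0.017971368937704183
[[{'position': [0.6833, 0.0218, 0.0064], 'conf': 0.76}], [{'position': [0.6917, 0.0742, 0.0083], 'conf': 0.86}]]
0.94 1854 [0.68428241 0.02003594] (684.8154296875, 21.058330535888672) (114.84864044189453, 30.714723587036133) 81.20077514648438
```

View pics/w14.png

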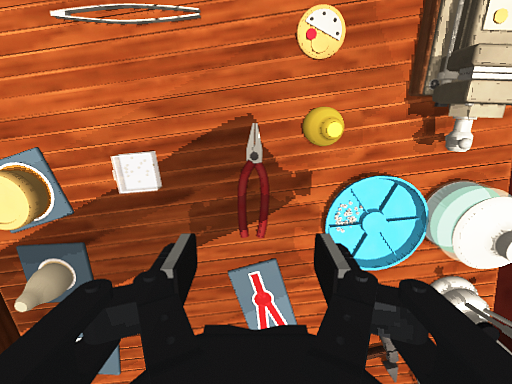

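```bash
python3 - <<'E'
from h import *
m=cam("wrist"); print(back(m,[(327,210),(335,185),(303,127)],.02))
E
python3 -m inch '[[[0.15,0.0028,-0.002,0.05,0,0,0.011],[0.15,0,0,0.05,0,0,0],[0.15,0,0,0.04,0,0,0],[0.15,0,0,0,0,0,0],[0.15,0,0,0,0,0,0]]]'
python3 - <<'E'
from h import *
m=cam("wrist");im=optics.get_image("wrist");cv2.imwrite("pics/w15.png",im)
plan([.685,.021,.0755],81.2)
for d in optics.masks_of("wrist","pliers_centre"):
    ys,xs=np.nonzero(d["pixels"]); g=back(m,np.c_[xs,ys],.009)[:,:2]; (c,wh,a)=cv2.minAreaRect((g*1000).astype(np.float32)); print(d["conf"],len(xs),g.mean(0),c,wh,a)
E
```

```text
[[ 0.75173514 -0.01104244  0.02      ]
 [ 0.760725    0.01286106  0.02      ]
 [ 0.73576137  0.06977989  0.02      ]]
time: 26.32
tcp_pos: [0.686, 0.0214, 0.0978]
eef_rot: [179.9, -0.0, 81.1]
ft_force: [-0.2, 0.4, 1.1]
grip_width: 0.574
pos [0.6862 0.0214 0.0982] rot [179.9  -0.   81.1] t 26.375
shift units [-0.0008 -0.0016  0.0302] turn units [ 0.0015 -0.0004 -0.0013] mm [-0.6 -1.2 22.7] min rows 0.36356235787992064 0.016900422339487704
0.84 4240 [0.68462844 0.02212111] (684.07421875, 22.395275115966797) (116.04316711425781, 30.773880004882812) 82.35125732421875
```

View pics/w15.png

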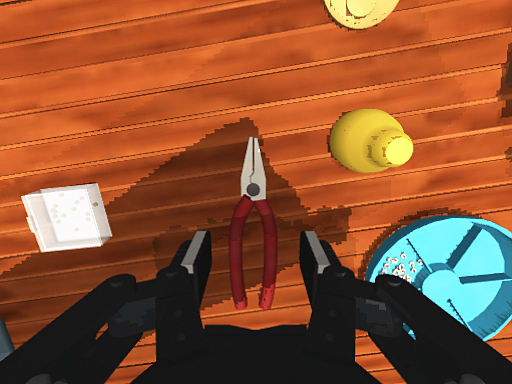

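```bash
python3 -m inch '[[[0.15,0,-0.002,0.015,0,0,0],[0.15,0,0,0.013,0,0,0],[0.15,0,0,0,0,0,0],[0.15,0,0,0,0,0,0]]]' 60; python3 -m inch '[[[-1,0,0,0,0,0,0],[-1,0,0,0,0,0,0],[-1,0,0,0,0,0,0],[-1,0,0,0,0,0,0]]]'
```

```text
time: 26.92
tcp_pos: [0.6839, 0.0216, 0.0752]
eef_rot: [-180.0, -0.0, 81.1]
ft_force: [-0.6, 1.1, -0.5]
grip_width: 0.572
time: 27.42
tcp_pos: [0.6844, 0.0216, 0.0759]
eef_rot: [179.9, -0.0, 81.1]
ft_force: [1.5, -0.4, 6.1]
grip_width: 0.294
```

```bash
python3 -m inch '[[[-1,0,0,-0.02,0,0,0],[-1,0,0,-0.03,0,0,0],[-1,0,0,-0.03,0,0,0],[-1,0,0,0,0,0,0],[-1,0,0,0,0,0,0]]]'
python3 - <<'E'
from h import *
m=cam("wrist");im=optics.get_image("wrist");cv2.imwrite("pics/w16.png",im)
cv2.imwrite("pics/s16.png",cv2.resize(optics.get_image("scene")[120:270,130:330],None,fx=3.5,fy=3.5))
plan([.681,-.1365,.13],99.6)
for c in("wrist","scene"):
  print(c,[optics.tip_of(c,n) for n in("pliers_centre","pliers_jaw","pliers_tile")])
E
```

```text
time: 28.05
tcp_pos: [0.6837, 0.0214, 0.1354]
eef_rot: [180.0, 0.0, 81.1]
ft_force: [-0.4, -1.1, -0.6]
grip_width: 0.295
pos [0.6834 0.0214 0.1345] rot [-179.9    0.    81.1] t 28.15
shift units [-0.2084  0.0294  0.0061] turn units [-8.000e-04  1.000e-04 -2.057e-01] mm [-156.3   22.1    4.6] min rows 2.527102012899436 1.730495794667002
wrist [[{'position': [0.6822, 0.0242, 0.0675], 'conf': 0.8}], [{'position': [0.6902, 0.0739, 0.0672], 'conf': 0.66}], [{'position': [0.5755, 0.0481, 0.0026], 'conf': 0.17}]]
scene [[{'position': [0.6844, 0.0227, 0.0678], 'conf': 0.8}], [{'position': [0.6937, 0.0713, 0.0649], 'conf': 0.86}], [{'position': [0.6813, -0.1379, -0.0053], 'conf': 0.97}, {'position': [0.6838, 0.0231, 0.0677], 'conf': 0.21}]]
```

View pics/w16.png

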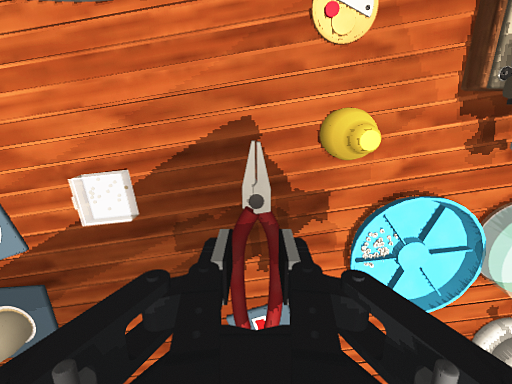

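View pics/s16.png

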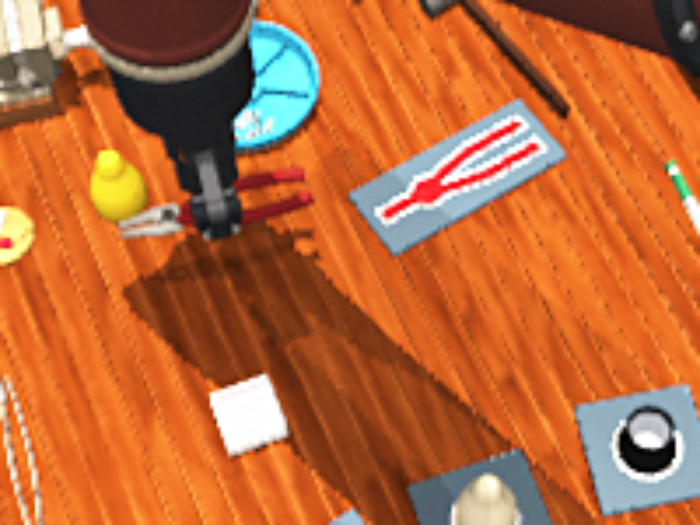

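```bash
python3 -m inch '[[[-1,-0.0524,0.0074,0,0,0,0],[-1,-0.0524,0.0074,0,0,0,0],[-1,-0.0524,0.0074,0,0,0,0],[-1,-0.0524,0.0074,0,0,0,0],[-1,0,0,0,0,0,-0.103],[-1,0,0,0,0,0,-0.103],[-1,0,0,0.03,0,0,0],[-1,0,0,0.025,0,0,0],[-1,0,0,0,0,0,0],[-1,0,0,0,0,0,0]]]'
python3 - <<'E'
from h import *
m=cam("wrist");im=optics.get_image("wrist");cv2.imwrite("pics/w17.png",im)
cv2.imwrite("pics/s17.png",cv2.resize(optics.get_image("scene")[120:270,180:380],None,fx=3.5,fy=3.5))
plan([.681,-.1375,.0809],99.6)
for c in("wrist","scene"):
  print(c,[optics.tip_of(c,n) for n in("pliers_centre","pliers_jaw","pliers_tile")])
for d in optics.masks_of("wrist","pliers_tile"):
    ys,xs=np.nonzero(d["pixels"]); g=back(m,np.c_[xs,ys],.005)[:,:2]; (c,wh,a)=cv2.minAreaRect((g*1000).astype(np.float32)); print(d["conf"],len(xs),g.mean(0),c,wh,a)
E
```

```text
time: 29.7
tcp_pos: [0.6816, -0.1369, 0.094]
eef_rot: [-180.0, -0.0, 99.6]
ft_force: [-1.2, -0.4, -1.5]
grip_width: 0.293
pos [ 0.6819 -0.137   0.0947] rot [179.9   0.   99.6] t 29.8
shift units [-0.0004 -0.0013  0.0184] turn units [0.0006 0.0002 0.0001] mm [-0.3 -1.  13.8] min rows 0.22189963990991587 0.005794664143750502
wrist [[{'position': [0.6809, -0.1355, 0.0235], 'conf': 0.76}], [{'position': [0.6718, -0.0866, 0.0253], 'conf': 0.9}], [{'position': [0.6789, -0.1403, 0.0018], 'conf': 0.74}]]
scene [[{'position': [0.6799, -0.1351, 0.0286], 'conf': 0.68}], [{'position': [0.6748, -0.0873, 0.0259], 'conf': 0.72}], [{'position': [0.4579, -0.0534, 0.0288], 'conf': 0.73}, {'position': [0.6814, -0.1376, -0.0022], 'conf': 0.67}]]
0.77 10282 [ 0.67652668 -0.11321504] (680.19775390625, -135.75840759277344) (55.10990524291992, 133.39222717285156) 9.336432456970215
```

View pics/w17.png

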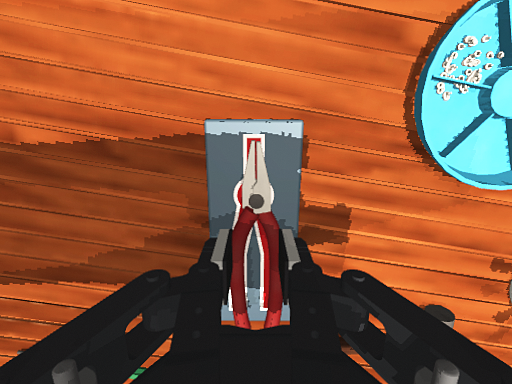

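View pics/s17.png

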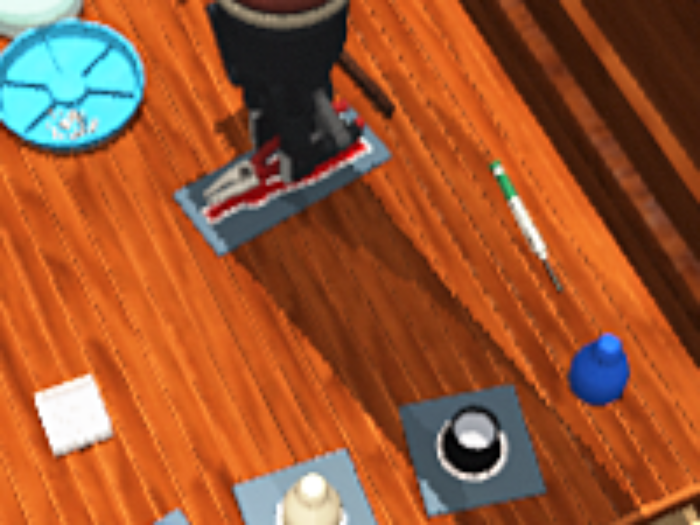

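```bash
python3 -m inch '[[[-1,-0.001,-0.001,0.008,0,0,0],[-1,0,0,0.0065,0,0,0],[-1,0,0,0,0,0,0],[-1,0,0,0,0,0,0]]]'; python3 -m inch '[[[-1,0,0,0.002,0,0,0],[-1,0,0,0,0,0,0]]]'; python3 -m inch '[[[-1,0,0,0.0015,0,0,0],[-1,0,0,0,0,0,0]]]'
```

```text
time: 30.65
tcp_pos: [0.6808, -0.138, 0.0831]
eef_rot: [-180.0, -0.0, 99.6]
ft_force: [0.3, 0.5, -1.0]
grip_width: 0.302
time: 30.9
tcp_pos: [0.6808, -0.138, 0.0816]
eef_rot: [-180.0, -0.0, 99.6]
ft_force: [0.8, -0.1, -0.9]
grip_width: 0.294
time: 31.15
tcp_pos: [0.681, -0.138, 0.0809]
eef_rot: [180.0, 0.0, 99.6]
ft_force: [-1.9, -0.4, 4.0]
grip_width: 0.295
```

Contact. Release, lift, and check.

```bash
python3 -m inch '[[[0.1,0,0,0,0,0,0],[0.1,0,0,0,0,0,0],[0.1,0,0,0,0,0,0],[0.1,0,0,-0.01,0,0,0],[0.1,0,0,-0.04,0,0,0],[0.1,0,0,-0.08,0,0,0],[0.1,0,0,-0.08,0,0,0],[0.1,-0.03,0,-0.03,0,0,0],[0.1,-0.05,0,0,0,0,0],[0.1,-0.05,0,0,0,0,0],[0.1,0,0,0,0,0,0],[0.1,0,0,0,0,0,0]]]'
python3 - <<'E'
from h import *
cv2.imwrite("pics/w18.png",optics.get_image("wrist"))
im=optics.get_image("scene");cv2.imwrite("pics/s18.png",cv2.resize(im[130:330,140:360],None,fx=3,fy=3)); t=optics.get_image("top");cv2.imwrite("pics/t18.png",cv2.resize(t[100:275,125:350],None,fx=3,fy=3))
for n in "loupe tin blower pliers".split():
  for c in("wrist","scene","top"):
    for k in("_centre","_tile"):print(c,n+k,[(np.round(d["position"],4),round(d["conf"],2)) for d in optics.tip_of(c,n+k)])
for c in("wrist","scene","top"): print(c,optics.tip_of(c,"pliers_jaw"),optics.tip_of(c,"parts_box"))
E
```

```text
time: 32.65
tcp_pos: [0.6972, -0.2334, 0.2608]
eef_rot: [180.0, -0.0, 99.7]
ft_force: [-0.5, 0.4, -0.3]
grip_width: 0.55
wrist loupe_centre [(array([ 0.4644, -0.1566,  0.0184]), 0.6)]
wrist loupe_tile [(array([ 0.4588, -0.1593,  0.0022]), 0.69)]
scene loupe_centre [(array([ 0.4604, -0.1581,  0.0188]), 0.77)]
scene loupe_tile [(array([ 0.4597, -0.1548, -0.004 ]), 0.98), (array([ 0.6739, -0.0882,  0.0117]), 0.62)]
top loupe_centre [(array([ 0.4584, -0.158 ,  0.0171]), 0.73)]
top loupe_tile [(array([ 0.4619, -0.1584,  0.0019]), 0.85), (array([ 0.458 , -0.1574,  0.0174]), 0.51)]
wrist tin_centre []
wrist tin_tile []
scene tin_centre [(array([0.4545, 0.0447, 0.0183]), 0.91)]
scene tin_tile [(array([ 0.4553,  0.0428, -0.0017]), 0.84)]
top tin_centre [(array([0.4528, 0.0461, 0.023 ]), 0.86)]
top tin_tile [(array([ 0.4535,  0.0417, -0.0013]), 0.91)]
wrist blower_centre []
wrist blower_tile []
scene blower_centre [(array([ 0.4577, -0.051 ,  0.0304]), 0.81), (array([ 0.4714, -0.2452,  0.0268]), 0.75), (array([ 0.4563,  0.0407, -0.0014]), 0.55), (array([0.7545, 0.067 , 0.0216]), 0.52), (array([
[... 337 characters left out ...]
809, -0.1361,  0.0118]), 0.74)]
wrist pliers_tile []
scene pliers_centre [(array([ 0.6826, -0.1379,  0.0159]), 0.85)]
scene pliers_tile [(array([ 0.6815, -0.1376, -0.0033]), 0.68), (array([ 0.4531,  0.0409, -0.0029]), 0.43)]
top pliers_centre [(array([ 0.6845, -0.1405,  0.0126]), 0.84)]
top pliers_tile [(array([ 0.6778, -0.1338,  0.0036]), 0.55)]
wrist [{'position': [0.6708, -0.0872, 0.0125], 'conf': 0.7}] []
scene [{'position': [0.6749, -0.0889, 0.0118], 'conf': 0.63}] [{'position': [0.5728, 0.0502, -0.0043], 'conf': 0.64}, {'position': [0.6815, -0.1382, 0.0154], 'conf': 0.63}]
top [{'position': [0.6723, -0.0885, 0.0118], 'conf': 0.73}] [{'position': [0.5713, 0.0522, 0.0036], 'conf': 0.79}]
```

View pics/s18.png

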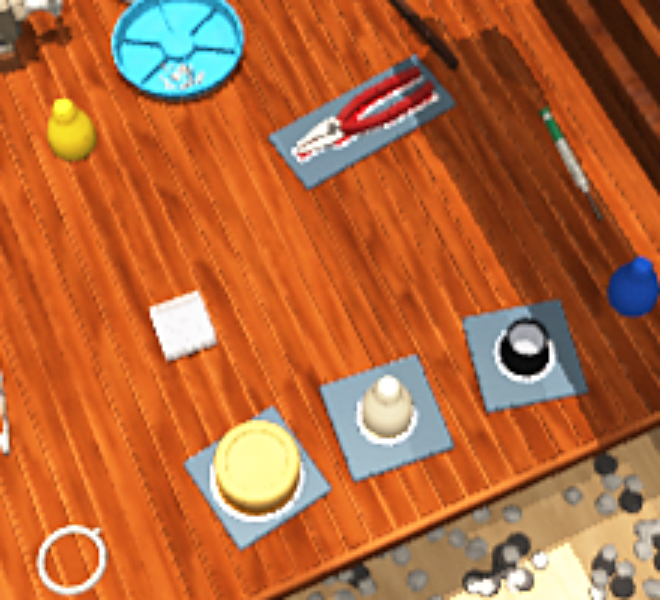

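View pics/w18.png

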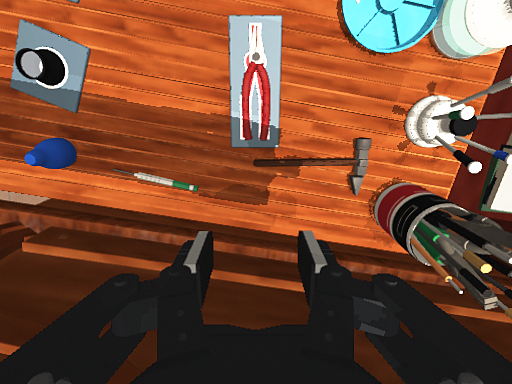

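View pics/t18.png

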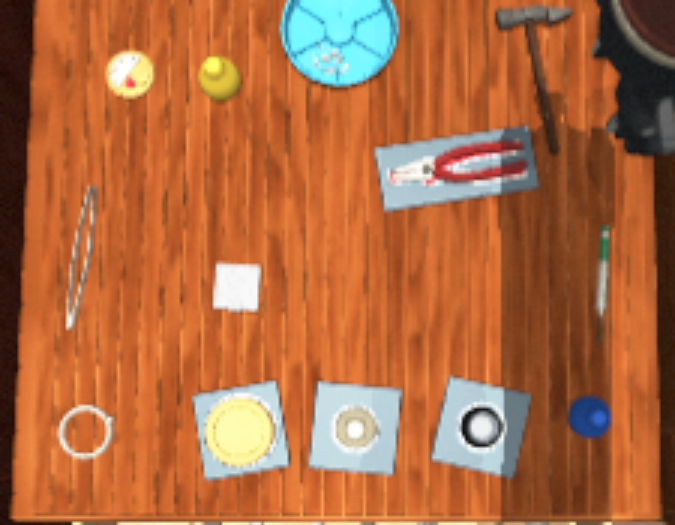

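All four tools sit on their outlines, the parts box has not moved, and the gripper is clear of everything.

```bash
python3 - <<'E'
from bench import robot
print(robot.finish_job())
E
```

```text
the job is handed in; nothing more can be done
None
```

I moved all four tools onto their own tiles: the loupe first, off the tin, then the tin, the blower and the pliers. Each was released after light contact with its tile, and I handed the job in at about 34 s of the 96 s allowed.

**Position checks.** In the last pictures (scene, top and wrist cameras) every tool stands or lies on its outline, and the pliers' jaws point along the drawn jaws. Horizontal offsets from the detection networks, against the 12 mm limit:

| Tool | Scene camera | Other cameras |
|---|---|---|
| Loupe | 3 mm | top 4 mm, wrist 6 mm |
| Tin | 2 mm | top 4 mm |
| Blower | 2–3 mm | top 4 mm |
| Pliers | about 1 mm | top 9 mm |

**One disagreement.** The top camera's 9 mm for the pliers does not match the scene camera or the pictures, which show the pliers on the outline. The network readings are good to about 4 mm each, so I took this as noise.

**Parts box and forces.** The box was not touched. Its readings before and after differ by 4–5 mm, about the accuracy of the reading, and the pictures show no shift. The highest force I saw was about 31 N, while setting the loupe down.

I did not measure tilt directly. The tools look upright in the pictures.

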